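# Make up a soaking set and a moisture-content set in a soil laboratory

## Task

Make up two sets from the stock laid out on the desk between the yellow notebook and the blue vice, in front of the green case. Soaking set: seat the porous stone flat in the steel dish, squarely between its four corner lugs, stand the brass cutter ring centred on the stone, and lay the larger slotted weight flat and centred on the ring. Moisture set: stand the lidded tin in the larger recess of the white carrier block and the sample jar in the smaller one. Set each thing down gently without dropping it, and leave the small weight and the open tin of soil where they are.

Things in the scene. Friction and masses are not known exactly. Their poses are not given: they have to be found in the camera images.
- porous_stone: Square grey-brown porous stone plate, 60 x 60 x 10 mm, 0.07 kg, flat and loose on the desk; origin at the centre of its underside, z up, x and y parallel to its sides. Goes first into the dish.
- cutter_ring: Brass ring open at both ends, 63 mm outside diameter, 25 mm high, 0.13 kg, standing loose on the desk; origin at the centre of its underside, z up. Stands on the stone.
- large_weight: The larger of the two slotted grey iron disc weights: 68 mm diameter, 12 mm thick, 0.31 kg, flat and loose on the desk; origin at the centre of its underside, z up. Its slot runs from the middle to the rim. Lies on top of the ring.
- lidded_tin: Round aluminium moisture tin with its lid on (the lid is fixed): 66 mm diameter over the lid (the lid is the part from 36 to 45 mm high), 63 mm below it, 45 mm high, 0.05 kg, loose on the desk; origin at the centre of its underside, z up.
- sample_jar: Closed white plastic sample jar with a blue screw lid: 42 mm body, 46 mm over the lid (the lid is the part from 42 to 56 mm high), 56 mm high, 0.06 kg, loose on the desk; origin at the centre of its underside, z up.
- soaking_dish: Shallow square steel dish, fixed, 140 x 140 mm outside, rim 12 mm high, 4 mm thick, floor 3 mm above the desk. Origin at the centre of its underside, x and y parallel to its sides. Four L-shaped corner lugs, 7 mm high above the floor, frame a 76 x 76 mm square seat at its centre; the middle 56 mm of each side of the seat is open for the fingers.
- carrier_block: White plastic block, fixed, 162 (x) x 94 (y) x 16 mm. Origin at the centre of its underside, x along its length. Two round recesses 10 mm deep (floors 6 mm above the desk): the larger, 82 mm diameter, centred at x = -34 mm, y = 0 in the block's frame, is for the tin; the smaller, 62 mm diameter, at x = +44 mm, y = 0, for the jar.
- small_weight: The smaller slotted grey iron disc weight, 54 mm diameter, 10 mm thick, flat and loose on the desk; origin at the centre of its underside, z up. Not needed: leave it.
- open_tin: Round aluminium tin without a lid, brown soil showing inside, 63 mm diameter, 42 mm high, loose on the desk; origin at the centre of its underside, z up. Not needed: leave it.

How it is judged:
At the end, for the whole second after the job is handed in: Stone flat on the dish floor, within 12 mm and 0.25 rad of its seat; ring on the stone and larger weight on the ring, each centred within 10 mm; lidded tin and jar on the floors of the larger and smaller recess, within 12 mm; heights within 4 mm, tilts under 0.1 rad, all at rest (x of porous_stone in the frame of soaking_dish between -0.012 and 0.012 m and y of porous_stone in the frame of soaking_dish between -0.012 and 0.012 m and z of porous_stone in the frame of soaking_dish between -0.001 and 0.007 m and (angle between the x axis of porous_stone and the x axis of soaking_dish, either way round below 0.25 rad or angle between the x axis of porous_stone and the y axis of soaking_dish, either way round below 0.25 rad) and horizontal distance between cutter_ring and porous_stone below 0.01 m and z of cutter_ring in the frame of porous_stone between 0.006 and 0.014 m and horizontal distance between large_weight and cutter_ring below 0.01 m and z of large_weight in the frame of cutter_ring between 0.021 and 0.029 m and x of lidded_tin in the frame of carrier_block between -0.046 and -0.022 m and y of lidded_tin in the frame of carrier_block between -0.012 and 0.012 m and z of lidded_tin in the frame of carrier_block between 0.002 and 0.01 m and x of sample_jar in the frame of carrier_block between 0.032 and 0.056 m and y of sample_jar in the frame of carrier_block between -0.012 and 0.012 m and z of sample_jar in the frame of carrier_block between 0.002 and 0.01 m and angle between each of porous_stone, cutter_ring, large_weight, lidded_tin, sample_jar's own z axis and vertical below 0.1 rad and linear speed of each of porous_stone, cutter_ring, large_weight, lidded_tin, sample_jar below 0.02 m/s); the robot touches nothing.
It fails at once if the small slotted weight or the open tin is disturbed (moved more than 25 mm) (distance of any of small_weight, open_tin from where it was at the start of the episode above 0.025 m).
It fails at once if one of the five things is dropped (in free fall faster than 0.6 m/s, about a 2 cm drop) ((linear speed of porous_stone above 0.6 m/s and contact force between the fingers and porous_stone below 0.05 N) or (linear speed of cutter_ring above 0.6 m/s and contact force between the fingers and cutter_ring below 0.05 N) or (linear speed of large_weight above 0.6 m/s and contact force between the fingers and large_weight below 0.05 N) or (linear speed of lidded_tin above 0.6 m/s and contact force between the fingers and lidded_tin below 0.05 N) or (linear speed of sample_jar above 0.6 m/s and contact force between the fingers and sample_jar below 0.05 N)).
It also fails if it takes over 120 s, if anything falls off the work surface, if the arm or the gripper's body presses on something with over 40 N, if the wrist force passes 120 N, or if a joint passes its speed limit or range.

## Robot

A 6-joint arm with a two-finger parallel gripper is mounted at the origin on a cart in front of the work surface, level with it; the furniture and walls round the work are solid. World frame = base frame: x ahead of the robot, y to its left, z up, the work surface at z = 0. Lengths are in m, angles in rad, forces in N, time in s.
With the tool pointing down it reaches from about 0.25 to 0.8 m from the base axis. Payload 8.5 kg.
Tool frame: the origin (TCP) lies midway between the tips of the shut fingers; the grasp point (between the pads) lies ctrl.tcp_to_grasp behind it (ctrl.tcp_to_grasp is the distance from the TCP to the grasp point, in m); z points along the fingers, y is the direction in which the jaws open and shut (so a half turn about z gives the same grasp; the last joint's range is limited). The gripper opens to 85 mm and grips with 20 to 120 N. Pads are 22 mm wide; open, the fingers measure 114 mm over their backs; the gripper's body (76 mm by 85 mm) begins 54 mm behind the grasp point. The pads swing forward as they close: fully open they stand 13 mm farther back than shut.
Start: joints at [-1.271, 0.238, -0.013, 1.319, 0, 1.571], TCP at [0.155, -0.502, 0.202] pointing down, gripper open.
Joint ranges: [-2.66, 2.66], [-1.03, 1.9], [-1.14, 1.46], [-1.82, 2.27], [-1.45, 1.34], [-3.14, 3.14]. Speed limits (rad/s): [2.22, 2.22, 2.79, 3.14, 3.14, 3.14].

## Interface

Orientations are given as a unit quaternion [x, y, z, w].
In Python, from workcell import ctrl gives the robot as it stands. The module is installed in compiled form; this text tells all that it offers.
- The arm moves only by the tool carry_out, never from a script. Its argument "plan" is one flat list of numbers, 6 for each row, row after row: the shift along the tool's x, y, z in mm, then the turn, a rotation vector about the tool's x, y, z in rad. In form: [dx, dy, dz, wx, wy, wz, dx, dy, dz, wx, wy, wz, ...]. A call has 1 to 10 rows; each row is the pose to reach, as a shift and turn from the pose commanded when the call began, along the tool's axes at that moment; what a row does not reach only later rows make up. A row lasts 1/10 s, in which the tool goes at most 50 mm and 8.59 degrees, less where a joint would pass 70% of its speed; a pose out of reach is approached as far as the arm can. A call with a gripper value outside its range is refused whole. "hand" is the finger opening in mm, from 0 to 85.4, set as the call begins (left out, the last holds). The fingers move at their own pace and stop on an object; "force" is the grip in N (left out, the last holds). Time passes only in rows, so rows that repeat a pose let the fingers close. It gives the time, the measured TCP pose, the force and the opening at its end, in the units of the state.
- ctrl.observe(): the state, without advancing time (a new reading comes with each control period).
- ctrl.snapshot(name): name is "scene" or "top"; returns (picture, depth): 420x560x3 uint8, blue, green, red; 420x560 float32, m along the optical axis (not along the pixel's ray), 0 where there is no reading.
- ctrl.calibration(name): a dict with "fov_y" (degrees; the focal length in pixels is half the picture's height over the tangent of half this angle, whatever the lens; pixels are square), "cx", "cy" (the principal point, pixels), "D" ([k1, k2, p1, p2, k3] as OpenCV has them; the pictures are not rectified), "extrinsics" (4x4, takes a point from world to camera coordinates). Camera axes: x right, y down, z forward; pixel columns grow to the right and rows downward; lengths in m; the calibration is good to about 2 mm. A picture is of the moment at which its call begins. calibration takes no time and is no camera call.
- ctrl.hand_in(): hands the job in, once; it reports no verdict.
Trained networks look in the newest picture that a camera, given by its name, has taken for a name from the list of things; names that differ only in an ending like _2 or _b are one class to them, and where a whole thing is asked for, a point or a joint stands for the part that bears it (a point fixed in the world has none). Each returns a list of dicts, best first, with "conf" (0 to 1); they miss things now and then, are a little off and sometimes report something else, mostly with a low value. They report only what shows in the picture. A call takes as long as a camera call.
- ctrl.spot_in(camera, target): "at" ([column, row] in pixels, amid what is visible of it).
The state is a dict: "clock": time; "qpos": joint angles; "joint_velocities": joint speeds; "effort": joint torques, N m; "ee_pos": TCP position; "tool_rot": TCP orientation; "contact_force": force on the tool from outside, world axes, zero at the start; "ft_torque": the same for the moment, N m; "grip_width": finger opening in m.
Only numpy, scipy, OpenCV 4.12 (cv2) and the standard library are available. Lean on these libraries where they do the work, as an engineer would, in place of code of your own. Each camera call takes 0.05 s, during which the arm holds its last target. There are 200 camera calls.

## Working session

There is one attempt and no reset: what is moved stays moved. The work goes in short steps, Python scripts to look and compute and a tool call to move; the robot and the scene stay as the last step left them, time stands still between calls to the robot, and variables do not carry over. Pictures are saved under pics/ and viewed, about 12 in all and at most 16, crops included, and the job is handed in when it is done.

Besides the shell and the picture viewer there is one more tool, called after "Call:" as a command line: name --argument value ..., lists and objects as JSON in quotes. carry_out: Moves the arm, as the interface text tells. Its arguments: {"type":"object","properties":{"plan":{"type":"array","items":{"type":"number"}},"hand":{"type":"number"},"force":{"type":"number"}},"required":["plan"]}

```bash
mkdir -p pics
cat > h.py <<'E'
import numpy as np, cv2
from workcell import ctrl
def K(n):
    c=ctrl.calibration(n); f=210/np.tan(np.radians(c["fov_y"])/2)
    return np.array([[f,0,c["cx"]],[0,f,c["cy"]],[0,0,1.]]),np.array(c["D"],float),np.array(c["extrinsics"],float)
def world(n,uv,d):
    k,D,E=K(n); uv=np.asarray(uv,float).reshape(-1,1,2); p=cv2.undistortPoints(uv,k,D).reshape(-1,2)
    d=np.asarray(d,float).reshape(-1,1); P=np.hstack([p*d,d])
    return (P-E[:3,3])@E[:3,:3]
def cloud(n,dep):
    v,u=np.mgrid[:420,:560]; W=world(n,np.stack([u.ravel(),v.ravel()],1),dep.ravel()).reshape(420,560,3)
    W[dep<=0]=np.nan; return W
def onplane(n,uv,z):
    a=world(n,uv,np.full(len(np.reshape(uv,(-1,2))),.1)); b=world(n,uv,np.full(len(a),1.)); t=(z-a[:,2])/(b[:,2]-a[:,2])
    return a+(b-a)*t[:,None]
E
python3 - <<'E'
from h import *
import json
for n in("top","scene"):
    p,d=ctrl.snapshot(n); cv2.imwrite(f"pics/{n}1.png",p); np.save(n+"d.npy",d)
    k,D,E=K(n); print(n,k[0,0],D.round(3),(-E[:3,:3].T@E[:3,3]).round(3),E[:3,:3].round(2).tolist(),(d>0).mean())
    for t in "porous_stone cutter_ring large_weight lidded_tin sample_jar soaking_dish carrier_block small_weight open_tin".split():
        W=cloud(n,d)
        for r in ctrl.spot_in(n,t)[:3]:
            c,w=np.round(r["at"]).astype(int); print(n,t,round(r["conf"],2),c,w,W[w,c].round(3))
print(ctrl.tcp_to_grasp); s=ctrl.observe(); print({k:np.round(v,3).tolist() for k,v in s.items()})
E
```

```text
top 433.3640239902468 [-0.092  0.     0.     0.     0.   ] [0.39  0.248 1.053] [[-0.01, -1.0, -0.01], [-0.99, 0.01, -0.15], [0.15, 0.01, -0.99]] 0.9961734693877551
top porous_stone 0.85 179 222 [0.513 0.474 0.008]
top cutter_ring 0.76 208 222 [ 0.514  0.404 -0.004]
top large_weight 0.64 292 169 [0.641 0.196 0.012]
top lidded_tin 0.69 218 185 [0.596 0.374 0.044]
top sample_jar 0.81 254 169 [0.631 0.288 0.057]
top soaking_dish 0.68 293 242 [ 0.462  0.196 -0.   ]
top carrier_block 0.68 354 234 [0.48  0.049 0.007]
top small_weight 0.55 213 268 [0.401 0.39  0.003]
top open_tin 0.93 224 143 [0.708 0.364 0.017]
scene 425.42299731616606 [-0.003  0.     0.     0.     0.   ] [0.132 0.873 0.43 ] [[-0.83, -0.56, -0.01], [-0.26, 0.39, -0.88], [0.5, -0.73, -0.47]] 0.9960289115646258
scene porous_stone 0.84 226 296 [0.506 0.488 0.01 ]
scene porous_stone 0.66 316 292 [0.395 0.402 0.01 ]
scene cutter_ring 0.79 272 260 [0.511 0.359 0.003]
scene large_weight 0.67 270 209 [0.622 0.211 0.012]
scene lidded_tin 0.85 226 242 [0.577 0.404 0.041]
scene lidded_tin 0.19 270 262 [ 0.513  0.362 -0.   ]
scene sample_jar 0.91 246 210 [0.611 0.305 0.053]
scene soaking_dish 0.67 338 230 [0.463 0.198 0.003]
scene carrier_block 0.93 364 196 [0.483 0.032 0.008]
scene small_weight 0.63 315 292 [0.395 0.404 0.011]
scene small_weight 0.32 194 225 [0.677 0.382 0.035]
scene open_tin 0.64 190 225 [0.681 0.389 0.037]
0.0187
{'clock': 1.0, 'qpos': [-1.271, 0.238, -0.013, 1.319, -0.0, 1.571], 'joint_velocities': [0.001, 0.001, 0.001, -0.001, -0.001, -0.001], 'effort': [-0.002, -53.859, 34.67, 0.003, -0.0, -0.0], 'ee_pos': [0.155, -0.502, 0.202], 'tool_rot': [0.989, 0.149, -0.0, -0.0], 'contact_force': [0.014, 0.272, -0.413], 'ft_torque': [0.063, -0.017, 0.007], 'grip_width': 0.085}
```

View pics/top1.png

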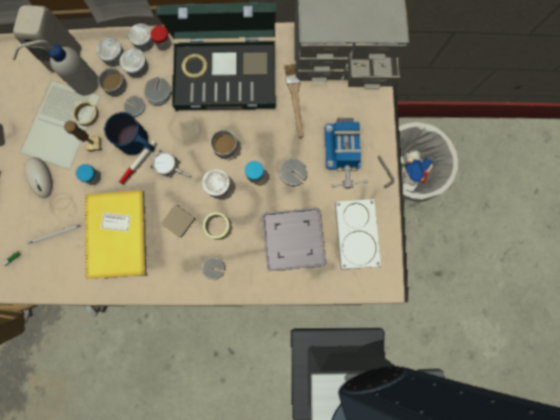

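View pics/scene1.png

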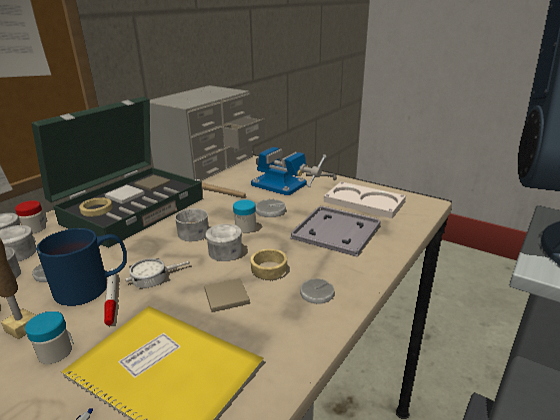

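```bash
cat > m.py <<'E'
from h import *
def measure(n,d,things):
    W=cloud(n,d)
    for nm,x,y,r,lo,hi in things:
        m=(np.hypot(W[...,0]-x,W[...,1]-y)<r)&(W[...,2]>lo)&(W[...,2]<hi)
        c,l,s,_=cv2.connectedComponentsWithStats(m.astype(np.uint8)); 
        if c<2: print(nm,"none");continue
        k=1+np.argmax(s[1:,4]); P=W[l==k]; q=(P[:,:2]*1000).astype(np.float32)
        (cx,cy),R=cv2.minEnclosingCircle(q); (ax,ay),sz,an=cv2.minAreaRect(q)
        print(n,nm,len(q),"z",np.percentile(P[:,2]*1000,[10,50,90]).round(1),"circ",np.round([cx,cy,R],1),"rect",np.round([ax,ay,*sz,an],1),"mean",q.mean(0).round(1))
T=[("stone",.51,.474,.06,.005,.016),("ring",.504,.38,.05,.018,.032),("large",.638,.198,.06,.006,.018),("tin",.592,.38,.05,.038,.052),("jar",.63,.29,.045,.046,.065),("small",.4,.39,.05,.005,.016),("open",.69,.366,.05,.034,.05),("dishrim",.462,.198,.12,.007,.018),("block",.48,.05,.12,.011,.022)]
E
python3 - <<'E'
from m import *
for n in("top","scene"): measure(n,np.load(n+"d.npy"),T)
W=cloud("top",np.load("topd.npy"))
for x,y in [(.45,.3),(.55,.3),(.35,.2),(.58,.1),(.4,.47)]:
    m=np.hypot(W[...,0]-x,W[...,1]-y)<.015; print(x,y,(np.nanmedian(W[m][:,2])*1e3).round(1))
m=(abs(W[...,0]-.48)<.11)&(abs(W[...,1]-.05)<.08)&(W[...,2]>.002)&(W[...,2]<.0105)
P=W[m]; 
for s in (P[P[:,0]<.478],P[P[:,0]>.5]): print("recess",len(s),s.mean(0).round(4),np.ptp(s,axis=0).round(3))
p=cv2.imread("pics/top1.png"); cv2.imwrite("pics/c1.png",cv2.resize(p[120:290,155:395],None,fx=3.3,fy=3.3,interpolation=cv2.INTER_CUBIC))
E
```

```text
top stone 586 z [ 6.3  8.6 11. ] circ [518. 478.  41.] rect [516.6 478.4  61.4  60.3  53.8] mean [516.6 478. ]
top ring 183 z [20.9 23.8 26.1] circ [502.7 381.4  31.7] rect [503.  380.8  61.6  62.   63.4] mean [502.9 381.7]
top large 563 z [ 9.  11.5 14. ] circ [635.6 193.8  34.5] rect [635.5 194.   64.4  68.5  87.9] mean [635.6 194.5]
top tin 589 z [41.1 43.4 46.1] circ [604.4 380.3  33. ] rect [604.8 380.2  64.7  64.3  45.2] mean [603.9 380.2]
top jar 288 z [52.6 55.3 57.4] circ [630.1 288.   22.6] rect [6.297e+02 2.881e+02 4.370e+01 4.270e+01 4.000e-01] mean [629.4 288. ]
top small 373 z [ 6.5  8.9 11.4] circ [400.8 390.4  27.2] rect [401.1 389.6  52.8  52.5  89.6] mean [400.8 391.1]
top open 53 z [35.7 40.3 43. ] circ [709.9 365.   30.9] rect [721.7 367.   27.5  61.7   9.4] mean [725.6 370.6]
top dishrim 397 z [ 8.6 11.1 13.4] circ [469.9 195.5  95.1] rect [469.8 195.3 141.6 141.5   5.3] mean [467.7 196. ]
top block 1257 z [12.8 15.4 17.7] circ [479.9  41.4  93.3] rect [480.5  41.6 163.6  96.2   3.4] mean [485.9  41.8]
scene stone 973 z [ 8.1  9.4 10.3] circ [513.5 479.9  41.5] r
[... 456 characters left out ...]
] rect [626.7 291.6  42.3  45.1  79.1] mean [623.6 295.2]
scene small 616 z [ 7.9  9.8 10.8] circ [398.9 392.6  28.3] rect [398.4 392.8  51.4  54.7  29.4] mean [397.4 395. ]
scene open 265 z [35.  38.9 42.4] circ [701.4 364.3  33. ] rect [701.5 364.5  61.8  65.   32.8] mean [701.5 365.2]
scene dishrim 557 z [ 8.  11.  12.7] circ [466.1 198.5  95.6] rect [467.  197.9 141.8 145.    4.9] mean [464.4 204.7]
scene block 861 z [12.5 16.  17.1] circ [477.   42.4  92.5] rect [477.8  41.9 163.8 100.5   2.9] mean [478.5  46.6]
0.45 0.3 -1.1
0.55 0.3 -1.2
0.35 0.2 -1.0
0.58 0.1 -0.8
0.4 0.47 -1.1
recess 980 [0.4403 0.045  0.0052] [0.107 0.16  0.008]
recess 571 [0.5323 0.0458 0.0051] [0.089 0.16  0.008]
```

View pics/c1.png

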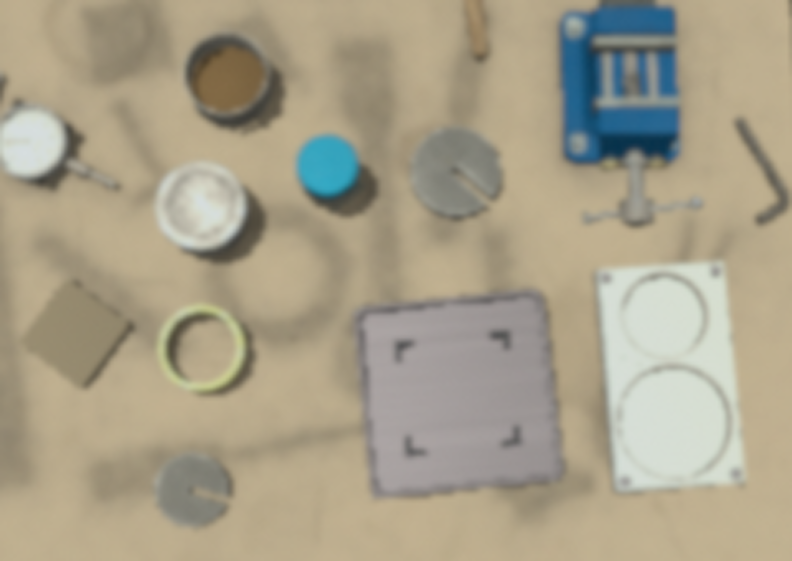

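Top and scene pictures agree on the poses to within about 3 mm, and the sizes match. In the top view the stone is at (179,222), ring (216,225), weight (292,172), tin (217,182), jar (254,170), dish (294,239) and block (357,234). In the block, the larger recess is the one nearer the robot.

```bash
cat > go.py <<'E'
import sys
from h import *
from scipy.spatial.transform import Rotation as R
x,y,z,psi=map(float,sys.argv[1:5])   # mm, mm, mm(TCP), deg yaw of tool x
s=ctrl.observe(); r=R.from_quat(s["tool_rot"]); t=R.from_matrix([[np.cos(np.radians(psi)),np.sin(np.radians(psi)),0],[np.sin(np.radians(psi)),-np.cos(np.radians(psi)),0],[0,0,-1]])
print("shift",r.inv().apply(np.array([x,y,z])-1e3*np.array(s["ee_pos"])).round(1),"turn",(r.inv()*t).as_rotvec().round(3),"at",(1e3*np.array(s["ee_pos"])).round(1),"t",round(s["clock"],2),"w",round(s["grip_width"]*1e3,1),"F",np.round(s["contact_force"],1))
E
python3 go.py 515.5 479 100 53.6
python3 - <<'E'
from h import *
print(onplane("top",[[359.5,247.9],[356.2,215.8]],.016).round(4))
E
```

```text
shift [ 634.  -830.3  102.5] turn [-0.    -0.    -0.636] at [ 155.  -501.6  202.5] t 1.0 w 85.4 F [ 0.   0.3 -0.4]
[[0.4453 0.0382 0.016 ]
 [0.5228 0.0433 0.016 ]]
```

Call:
carry_out --plan '[634, -830, 40, 0, 0, -0.636, 634, -830, 40, 0, 0, -0.636, 634, -830, 40, 0, 0, -0.636, 634, -830, 40, 0, 0, -0.636, 634, -830, 40, 0, 0, -0.636, 634, -830, 40, 0, 0, -0.636, 634, -830, 40, 0, 0, -0.636, 634, -830, 40, 0, 0, -0.636, 634, -830, 40, 0, 0, -0.636, 634, -830, 40, 0, 0, -0.636]' --hand 78 --force 40

```text
clock: 2.0
ee_pos: [0.3278, -0.031, 0.1838]
tool_rot: [0.893, 0.451, 0.001, 0.0]
contact_force: [1.5, -1.1, 0.3]
grip_width: 0.0779
```

```bash
python3 go.py 515.5 479 100 53.6
```

```text
shift [ 521.8 -151.7   84. ] turn [ 0.001 -0.001  0.   ] at [327.8 -31.  183.8] t 2.0 w 77.9 F [ 1.5 -1.1  0.3]
```

Call:
carry_out --plan '[522, -152, 84, 0, 0, 0, 522, -152, 84, 0, 0, 0, 522, -152, 84, 0, 0, 0, 522, -152, 84, 0, 0, 0, 522, -152, 84, 0, 0, 0, 522, -152, 84, 0, 0, 0, 522, -152, 84, 0, 0, 0, 522, -152, 84, 0, 0, 0, 522, -152, 84, 0, 0, 0, 522, -152, 84, 0, 0, 0]'

```text
clock: 3.0
ee_pos: [0.498, 0.4331, 0.1066]
tool_rot: [0.892, 0.451, 0.0, -0.0]
contact_force: [0.8, 0.5, 0.2]
grip_width: 0.0781
```

Call:
carry_out --plan '[0, 0, 0, 0, 0, 0, 0, 0, 0, 0, 0, 0, 0, 0, 0, 0, 0, 0]'

```text
clock: 3.3
ee_pos: [0.4973, 0.4302, 0.1071]
tool_rot: [0.893, 0.451, -0.0, 0.0]
contact_force: [1.0, -0.3, -0.5]
grip_width: 0.0782
```

```bash
python3 go.py 515.5 479 -2 53.6
```

```text
shift [ 50.2 -14.3 109.1] turn [-0.     0.001  0.   ] at [497.3 430.2 107.1] t 3.3 w 78.2 F [ 1.  -0.3 -0.5]
```

Call:
carry_out --plan '[50, -14, 40, 0, 0, 0, 50, -14, 40, 0, 0, 0, 50, -14, 70, 0, 0, 0, 50, -14, 85, 0, 0, 0, 50, -14, 95, 0, 0, 0, 50, -14, 95, 0, 0, 0]'

```text
clock: 3.9
ee_pos: [0.5156, 0.4782, 0.0116]
tool_rot: [0.893, 0.451, -0.001, 0.0]
contact_force: [-1.0, 0.2, -0.1]
grip_width: 0.078
```

```bash
python3 go.py 515.5 479 -3 53.6
python3 - <<'E'
from h import *
a,_=ctrl.snapshot("top");b,_=ctrl.snapshot("scene")
cv2.imwrite("pics/c2.png",np.hstack([cv2.resize(a[160:290,120:260],(560,520)),cv2.resize(b[210:350,160:300],(520,520))])[:, :1080][:, ::1] if 0 else cv2.resize(np.hstack([cv2.resize(a[160:290,120:260],(560,520)),cv2.resize(b[210:350,160:300],(520,520))]),(800,385)))
E
```

```text
shift [ 0.6 -0.5 14.6] turn [-0.     0.002 -0.001] at [515.6 478.2  11.6] t 3.9 w 78.0 F [-1.   0.2 -0.1]
```

View pics/c2.png

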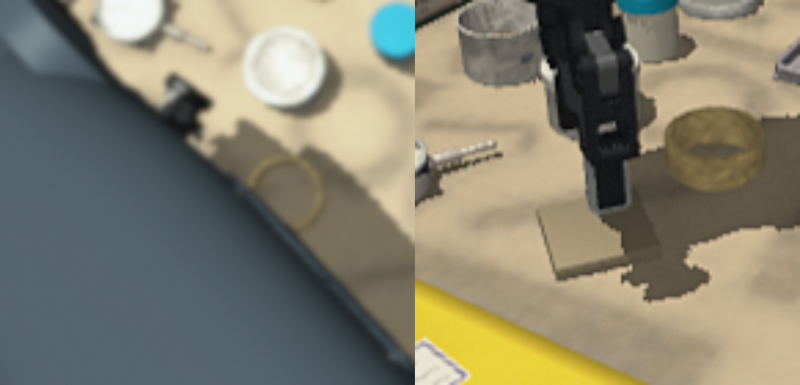

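The scene view shows the near finger in front of the stone, with its tip at about (608,210) in the crop. I'll project the expected tip points to confirm the grasp geometry.

Run:
```python
from h import *
k,D,E=K("scene")
j=np.array([np.cos(np.radians(143.6)),np.sin(np.radians(143.6)),0]); c=np.array([.5156,.4782,0])
def pr(P):
    q=cv2.projectPoints(np.array(P),cv2.Rodrigues(E[:3,:3])[0],E[:3,3],k,D)[0].reshape(-1,2)
    s=800/1080; return np.c_[(560+(q[:,0]-160)*520/140)*s,(q[:,1]-210)*520/140*s].round(0)
for z in (.012,.022,.03): print(z,pr([c+j*.039+[0,0,z],c+j*.053+[0,0,z],c-j*.039+[0,0,z],c-j*.053+[0,0,z]]).tolist())
_,d=ctrl.snapshot("scene"); W=cloud("scene",d)
m=(np.hypot(W[...,0]-.5156,W[...,1]-.4782)<.075)&(W[...,2]>.014)&(W[...,2]<.06)
P=W[m]; q=(P[:,:2]-c[:2])@j[:2]; print(len(P),np.percentile(q,[0,5,50,95,100]).round(3),P[:,2].min().round(3))
for lo in np.arange(.014,.06,.006):
    s=(P[:,2]>=lo)&(P[:,2]<lo+.006); print(lo.round(3),s.sum(),q[s].min().round(3) if s.any() else 0,q[s].max().round(3) if s.any() else 0)
```

```text
0.012 [[611.0, 260.0], [617.0, 276.0], [582.0, 181.0], [577.0, 168.0]]
0.022 [[610.0, 246.0], [616.0, 261.0], [580.0, 167.0], [576.0, 155.0]]
0.03 [[609.0, 234.0], [615.0, 250.0], [579.0, 156.0], [574.0, 144.0]]
185 [-0.049 -0.044 -0.024  0.048  0.052] 0.014
0.014 46 -0.046 -0.015
0.02 70 -0.049 -0.016
0.026 4 -0.043 -0.025
0.032 0 0 0
0.038 0 0 0
0.044 0 0 0
0.05 32 -0.04 0.049
0.056 33 -0.045 0.052
```

Call:
carry_out --plan '[0.6, 0, 4, 0, 0, 0, 0.6, 0, 8, 0, 0, 0, 0.6, 0, 11, 0, 0, 0, 0.6, 0, 11, 0, 0, 0]'

```text
clock: 4.45
ee_pos: [0.516, 0.4798, 0.0005]
tool_rot: [0.892, 0.451, -0.0, 0.0]
contact_force: [0.1, 0.2, 0.9]
grip_width: 0.0778
```

Run:
```python
from h import *
b,d=ctrl.snapshot("scene"); W=cloud("scene",d); np.save("f.npy",d)
big=cv2.resize(b[200:320,160:320],(800,600),interpolation=cv2.INTER_CUBIC); cv2.imwrite("pics/c3.png",big)
j=np.array([np.cos(np.radians(143.6)),np.sin(np.radians(143.6))]); c=np.array([.5156,.4785])
m=(np.hypot(W[...,0]-.5156,W[...,1]-.4782)<.075)&(W[...,2]>.014)&(W[...,2]<.09); P=W[m]; q=(P[:,:2]-c)@j; P=P[q>.0]
print(len(P),np.sort(P[:,2])[:8].round(3),q[q>0].min().round(3),q.max().round(3))
```

```text
314 [0.039 0.04  0.04  0.04  0.04  0.04  0.04  0.041] 0.04 0.073
```

View pics/c3.png

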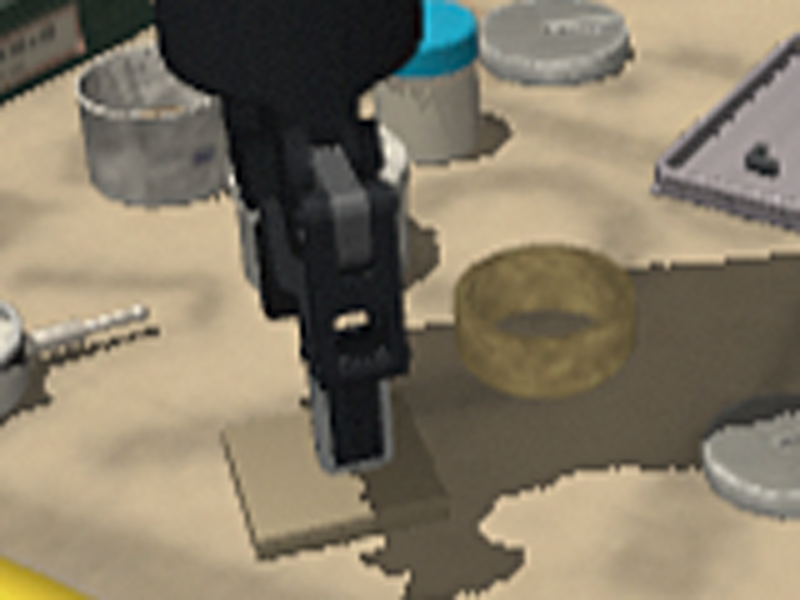

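The picture shows the fingertips about 39 mm above the desk while the TCP reads 0, so I'm trusting vision and force over that reading. I'll keep descending in guarded steps.

Call:
carry_out --plan '[0, 0, 5, 0, 0, 0, 0, 0, 10, 0, 0, 0, 0, 0, 15, 0, 0, 0, 0, 0, 20, 0, 0, 0, 0, 0, 20, 0, 0, 0]'

```text
clock: 5.0
ee_pos: [0.5159, 0.4796, -0.0201]
tool_rot: [0.893, 0.451, -0.001, 0.0]
contact_force: [0.3, 0.7, -0.3]
grip_width: 0.078
```

```bash
cat > tip.py <<'E'
import sys
from h import *
s=ctrl.observe(); c=np.array(s["ee_pos"]); psi=np.radians(float(sys.argv[1])); lo=float(sys.argv[2]); near=np.array([.132,.873])
j=np.array([np.sin(psi),-np.cos(psi)]); j*=np.sign(j@(near-c[:2])); l=np.array([-j[1],j[0]])
b,d=ctrl.snapshot("scene"); W=cloud("scene",d)
q=(W[...,:2]-c[:2])@j; e=(W[...,:2]-c[:2])@l
m=(q>.02)&(q<.075)&(abs(e)<.03)&(W[...,2]>lo)&(W[...,2]<.12); P=W[m]; z=np.sort(P[:,2])[:6]
t=m&(W[...,2]<z[0]+.02)
print("tcp",c.round(4),"tip z",z.round(4),"q",np.percentile(q[t],[1,50,99]).round(4),"lat",e[t].min().round(4),e[t].max().round(4),"F",np.round(s["contact_force"],1),"w",s["grip_width"])
E
python3 tip.py 53.6 .014
```

```text
tcp [ 0.5159  0.4796 -0.0201] tip z [0.0191 0.0193 0.0194 0.0195 0.0195 0.0195] q [0.0423 0.0484 0.0546] lat -0.0099 0.012 F [ 0.3  0.7 -0.3] w 0.07799187508711808
```

Call:
carry_out --plan '[0, 0, 4, 0, 0, 0, 0, 0, 8, 0, 0, 0, 0, 0, 11, 0, 0, 0, 0, 0, 11, 0, 0, 0]'

```text
clock: 5.45
ee_pos: [0.5161, 0.4798, -0.0305]
tool_rot: [0.893, 0.451, -0.0, 0.0]
contact_force: [0.1, -0.2, 0.2]
grip_width: 0.0781
```

Call:
carry_out --plan '[0, 0, 0, 0, 0, 0, 0, 0, 0, 0, 0, 0, 0, 0, 0, 0, 0, 0, 0, 0, 0, 0, 0, 0]' --hand 66

```text
clock: 5.85
ee_pos: [0.5164, 0.4801, -0.0298]
tool_rot: [0.893, 0.451, 0.0, -0.0]
contact_force: [0.4, -0.2, -1.1]
grip_width: 0.066
```

```bash
python3 tip.py 53.6 .002
```

```text
tcp [ 0.5164  0.4801 -0.0298] tip z [0.0022 0.0023 0.0023 0.0023 0.0024 0.0025] q [0.0205 0.0307 0.0486] lat -0.0282 0.0299 F [ 0.4 -0.2 -1.1] w 0.06600531123255148
```

Call:
carry_out --plan '[0, 0, 1, 0, 0, 0, 0, 0, 1, 0, 0, 0, 0, 0, 1, 0, 0, 0, 0, 0, 1, 0, 0, 0, 0, 0, 1, 0, 0, 0]' --hand 50

```text
clock: 6.4
ee_pos: [0.5166, 0.4802, -0.0298]
tool_rot: [0.893, 0.451, 0.0, -0.0]
contact_force: [-2.4, -1.6, 8.4]
grip_width: 0.0582
```

Call:
carry_out --plan '[0, 0, -5, 0, 0, 0, 0, 0, -12, 0, 0, 0, 0, 0, -24, 0, 0, 0, 0, 0, -40, 0, 0, 0, 0, 0, -60, 0, 0, 0, 0, 0, -75, 0, 0, 0, 0, 0, -80, 0, 0, 0, 0, 0, -80, 0, 0, 0]'

```text
clock: 7.2
ee_pos: [0.5169, 0.4805, 0.0503]
tool_rot: [0.893, 0.451, 0.001, -0.0]
contact_force: [0.0, -0.5, -1.5]
grip_width: 0.0584
```

```bash
python3 go.py 468.5 196.5 50 5.1
python3 - <<'E'
from h import *
b,d=ctrl.snapshot("scene"); a,_=ctrl.snapshot("top")
cv2.imwrite("pics/c4.png",cv2.resize(b[170:320,150:350],(800,600),interpolation=cv2.INTER_CUBIC))
W=cloud("scene",d); s=ctrl.observe(); c=np.array(s["ee_pos"])
m=(np.hypot(W[...,0]-c[0],W[...,1]-c[1])<.06)&(W[...,2]>.05)&(W[...,2]<.11); print(np.histogram(W[m][:,2],bins=np.arange(.05,.111,.005)))
E
```

```text
shift [-2.573e+02  1.295e+02 -1.000e-01] turn [-0.001 -0.002  0.847] at [516.9 480.5  50.3] t 7.2 w 58.4 F [ 0.  -0.5 -1.5]
(array([  0,   0,   0,   0,   0,   0,  88, 470, 142,  66,  64,  62]), array([0.05 , 0.055, 0.06 , 0.065, 0.07 , 0.075, 0.08 , 0.085, 0.09 ,
       0.095, 0.1  , 0.105, 0.11 ]))
```

View pics/c4.png

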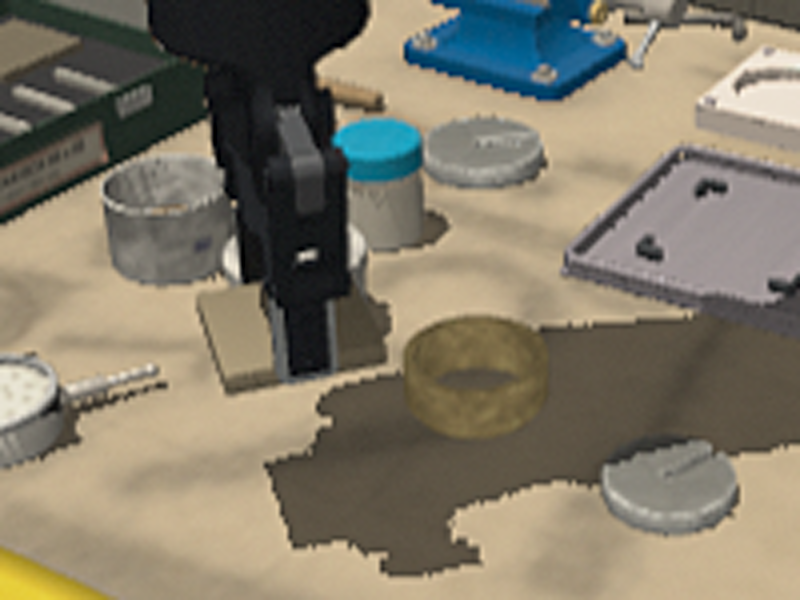

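Call:
carry_out --plan '[-15, 8, 0, 0, 0, 0.1, -45, 23, 0, 0, 0, 0.24, -85, 43, 0, 0, 0, 0.38, -125, 63, 0, 0, 0, 0.52, -165, 83, 0, 0, 0, 0.66, -205, 103, 0, 0, 0, 0.78, -235, 118, 0, 0, 0, 0.847, -252, 127, 0, 0, 0, 0.847, -257, 129, 0, 0, 0, 0.847, -257, 129, 0, 0, 0, 0.847]'

```text
clock: 8.3
ee_pos: [0.4838, 0.106, 0.0486]
tool_rot: [0.996, 0.09, -0.004, -0.027]
contact_force: [-0.6, -0.0, -0.1]
grip_width: 0.0586
```

```bash
python3 go.py 468.2 197 -26.5 5.1
```

```text
shift [  1.2 -88.1  80. ] turn [-0.054  0.006  0.091] at [483.8 106.   48.6] t 8.3 w 58.6 F [-0.6 -0.  -0.1]
```

Call:
carry_out --plan '[0, 0, 0, 0, 0, 0, 0, 0, 0, 0, 0, 0]'

```text
clock: 8.5
ee_pos: [0.4848, 0.1081, 0.0489]
tool_rot: [0.995, 0.091, -0.004, -0.027]
contact_force: [-0.1, 0.4, -0.5]
grip_width: 0.0585
```

```bash
python3 go.py 468.2 197 -26.5 5.1; python3 -c "
from h import *
s=ctrl.observe();print(np.round(s['qpos'],3),np.round(s['joint_velocities'],3))"
```

```text
shift [  0.1 -86.1  80.3] turn [-0.055  0.005  0.094] at [484.8 108.1  48.9] t 8.5 w 58.5 F [-0.1  0.4 -0.5]
[ 0.182  0.296 -0.353  0.924  0.055  3.141] [ 0.015  0.002  0.007  0.001  0.001 -0.002]
```

Joint 6 had reached its limit: q6 = q1 + π − ψ, so the yaw has to stay above q1. I'll use the equivalent yaw of 95.1° instead.

```bash
python3 go.py 468.2 197 50 95.1
```

```text
shift [ -0.1 -90.3   3.9] turn [-0.047 -0.038 -1.476] at [484.8 108.1  48.9] t 8.5 w 58.5 F [-0.1  0.4 -0.5]
```

Call:
carry_out --plan '[0, -10, 0.5, -0.005, -0.004, -0.15, 0, -30, 1.5, -0.01, -0.008, -0.3, 0, -50, 2, -0.015, -0.012, -0.45, 0, -70, 3, -0.02, -0.016, -0.6, 0, -85, 4, -0.024, -0.02, -0.75, 0, -90, 4, -0.029, -0.023, -0.9, 0, -90, 4, -0.034, -0.027, -1.05, 0, -90, 4, -0.038, -0.031, -1.2, 0, -90, 4, -0.043, -0.035, -1.35, 0, -90, 4, -0.047, -0.038, -1.476]'

```text
clock: 9.5
ee_pos: [0.4681, 0.1978, 0.0498]
tool_rot: [0.672, 0.74, 0.0, 0.0]
contact_force: [0.6, 0.4, -1.9]
grip_width: 0.0581
```

Call:
carry_out --plan '[0, 0, 0, 0, 0, 0, 0, 0, 0, 0, 0, 0]'

```text
clock: 9.7
ee_pos: [0.4681, 0.1972, 0.0499]
tool_rot: [0.676, 0.737, 0.0, 0.0]
contact_force: [0.1, 0.6, 0.3]
grip_width: 0.0587
```

```bash
python3 go.py 468.2 197 -26.5 95.1
```

```text
shift [-0.2  0.  76.4] turn [ 0.     0.    -0.003] at [468.1 197.2  49.9] t 9.7 w 58.7 F [0.1 0.6 0.3]
```

Call:
carry_out --plan '[0, 0, 15, 0, 0, 0, 0, 0, 35, 0, 0, 0, 0, 0, 52, 0, 0, 0, 0, 0, 62, 0, 0, 0, 0, 0, 68, 0, 0, 0, 0, 0, 71, 0, 0, 0, 0, 0, 71, 0, 0, 0]'

```text
clock: 10.4
ee_pos: [0.4685, 0.1964, -0.0209]
tool_rot: [0.675, 0.737, 0.0, 0.0]
contact_force: [-0.8, 0.1, -0.4]
grip_width: 0.0584
```

Call:
carry_out --plan '[0, 0, 2, 0, 0, 0, 0, 0, 4, 0, 0, 0, 0, 0, 5, 0, 0, 0, 0, 0, 5, 0, 0, 0]'

```text
clock: 10.8
ee_pos: [0.4684, 0.1963, -0.0259]
tool_rot: [0.675, 0.738, 0.0, 0.0]
contact_force: [0.1, -0.5, -0.1]
grip_width: 0.0586
```

```bash
python3 go.py 468.2 197 -26.5 95.1;  python3 - <<'E'
from h import *
b,d=ctrl.snapshot("scene")
cv2.imwrite("pics/c5.png",cv2.resize(b[160:280,260:420],(800,600),interpolation=cv2.INTER_CUBIC))
E
```

```text
shift [ 0.7 -0.1  0.6] turn [ 0.001  0.    -0.001] at [468.4 196.3 -25.9] t 10.8 w 58.6 F [ 0.1 -0.5 -0.1]
```

View pics/c5.png

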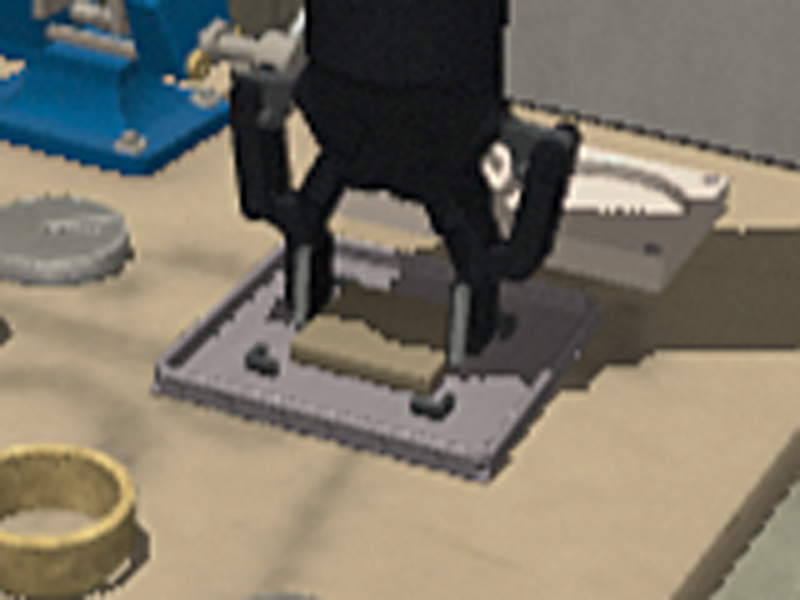

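The stone sits squarely between the four lugs, just above the floor, around (370,340) in the crop. I'll lower it the last bit and release.

Call:
carry_out --plan '[0, 0, 0.7, 0, 0, 0, 0, 0, 1.4, 0, 0, 0, 0, 0, 1.4, 0, 0, 0]'

```text
clock: 11.15
ee_pos: [0.4685, 0.1963, -0.0269]
tool_rot: [0.675, 0.738, 0.0, 0.0]
contact_force: [-1.1, -0.2, 5.5]
grip_width: 0.0585
```

Call:
carry_out --plan '[0, 0, 0, 0, 0, 0, 0, 0, 0, 0, 0, 0, 0, 0, 0, 0, 0, 0, 0, 0, 0, 0, 0, 0]' --hand 68

```text
clock: 11.55
ee_pos: [0.4684, 0.1963, -0.0274]
tool_rot: [0.675, 0.738, 0.0, 0.0]
contact_force: [-0.4, -0.7, -0.2]
grip_width: 0.0679
```

Call:
carry_out --plan '[0, 0, -5, 0, 0, 0, 0, 0, -20, 0, 0, 0, 0, 0, -50, 0, 0, 0, 0, 0, -80, 0, 0, 0, 0, 0, -100, 0, 0, 0, 0, 0, -100, 0, 0, 0]'

```text
clock: 12.15
ee_pos: [0.4701, 0.1971, 0.0757]
tool_rot: [0.675, 0.738, 0.002, 0.001]
contact_force: [0.2, 0.3, -0.7]
grip_width: 0.0683
```

```bash
python3 go.py 502 382 75 95
```

```text
shift [181.4  48.1   1.2] turn [ 0.006 -0.001  0.001] at [470.1 197.1  75.7] t 12.15 w 68.3 F [ 0.2  0.3 -0.7]
```

```bash
python3 go.py 502 382 40 140
```

```text
shift [181.4  47.9  36.2] turn [ 0.006  0.001 -0.784] at [470.1 197.1  75.7] t 12.15 w 68.3 F [ 0.2  0.3 -0.7]
```

Call:
carry_out --plan '[40, 10, 0, 0, 0, -0.14, 90, 24, 0, 0, 0, -0.28, 135, 36, 0, 0, 0, -0.42, 168, 45, 0, 0, 0, -0.56, 180, 48, 0, 0, 0, -0.7, 181, 48, 20, 0, 0, -0.785, 181, 48, 35, 0, 0, -0.785, 181, 48, 35, 0, 0, -0.785, 181, 48, 35, 0, 0, -0.785]' --hand 78

```text
clock: 13.05
ee_pos: [0.4998, 0.3805, 0.0373]
tool_rot: [0.342, 0.94, -0.0, 0.0]
contact_force: [-0.4, -0.2, 0.1]
grip_width: 0.0784
```

```bash
python3 go.py 502 382 -26.5 140
python3 - <<'E'
from m import *
p,d=ctrl.snapshot("top"); np.save("topd2.npy",d); measure("top",d,[("stoneindish",.468,.196,.055,.009,.019),("large",.638,.198,.06,.006,.018)])
p,d=ctrl.snapshot("scene"); measure("scene",d,[("stoneindish",.468,.196,.055,.011,.019)])
E
```

```text
shift [-0.7  2.6 63.8] turn [-0.001  0.     0.   ] at [499.8 380.5  37.3] t 13.05 w 78.4 F [-0.4 -0.2  0.1]
top stoneindish 522 z [ 9.9 12.1 14.4] circ [469.1 194.2  40.9] rect [468.9 194.   59.9  59.7   5.7] mean [470.4 192.3]
top large 561 z [ 8.8 11.2 13.8] circ [635.8 194.   34.3] rect [635.7 193.9  64.2  68.1  88.6] mean [635.8 194.5]
scene stoneindish 446 z [11.7 12.7 13.6] circ [466.2 195.7  41.8] rect [465.5 196.6  59.4  61.9   4.8] mean [465.  197.6]
```

Call:
carry_out --plan '[-0.5, 3, 20, 0, 0, 0, -0.5, 3, 40, 0, 0, 0, -0.5, 3, 54, 0, 0, 0, -0.5, 3, 62, 0, 0, 0, -0.5, 3, 64, 0, 0, 0, -0.5, 3, 64, 0, 0, 0]'

```text
clock: 13.75
ee_pos: [0.5029, 0.383, -0.0257]
tool_rot: [0.342, 0.94, 0.0, 0.001]
contact_force: [-0.6, -0.2, 0.1]
grip_width: 0.0781
```

Call:
carry_out --plan '[0, 0, 0, 0, 0, 0, 0, 0, 0, 0, 0, 0, 0, 0, 0, 0, 0, 0, 0, 0, 0, 0, 0, 0, 0, 0, 0, 0, 0, 0]' --hand 52

```text
clock: 14.25
ee_pos: [0.5031, 0.3832, -0.0249]
tool_rot: [0.342, 0.94, 0.001, 0.001]
contact_force: [-0.6, -0.4, 5.2]
grip_width: 0.0612
```

Call:
carry_out --plan '[0, 0, -5, 0, 0, 0, 0, 0, -12, 0, 0, 0, 0, 0, -24, 0, 0, 0, 0, 0, -40, 0, 0, 0, 0, 0, -60, 0, 0, 0, 0, 0, -75, 0, 0, 0, 0, 0, -80, 0, 0, 0, 0, 0, -80, 0, 0, 0]'

```text
clock: 15.05
ee_pos: [0.503, 0.3832, 0.0549]
tool_rot: [0.342, 0.94, 0.001, 0.001]
contact_force: [-0.1, -0.5, -2.3]
grip_width: 0.0611
```

```bash
python3 go.py 468.4 196.3 53 140; python3 tip.py 140 .05
python3 - <<'E'
from h import *
s=ctrl.observe(); c=np.array(s["ee_pos"])
b,d=ctrl.snapshot("scene"); W=cloud("scene",d)
m=(np.hypot(W[...,0]-c[0],W[...,1]-c[1])<.045)&(W[...,2]>.05)&(W[...,2]<.15); print(np.histogram((W[m][:,2]*1e3),bins=np.arange(50,130,4)))
E
```

```text
shift [ -93.6 -165.5    1.6] turn [0.002 0.001 0.001] at [503.  383.2  54.9] t 15.05 w 61.1 F [-0.1 -0.5 -2.3]
tcp [0.503  0.3832 0.0549] tip z [0.0798 0.0815 0.082  0.0835 0.0842 0.085 ] q [0.0203 0.0263 0.0402] lat -0.015 0.0245 F [-0.1 -0.5 -2.3] w 0.06110120075365233
(array([  0,   0,   0,   0,   0,   0,   0,  57,  89, 137, 157, 170, 189,
       255,  44,  47,  45,  45,  47]), array([ 50,  54,  58,  62,  66,  70,  74,  78,  82,  86,  90,  94,  98,
       102, 106, 110, 114, 118, 122, 126]))
```

Call:
carry_out --plan '[-8, -14, 0, 0, 0, 0, -25, -44, 0, 0, 0, 0, -46, -82, 0, 0, 0, 0, -67, -119, 0, 0, 0, 0, -83, -147, 0, 0, 0, 0, -91, -161, 0, 0, 0, 0, -94, -165.5, 10, 0, 0, 0, -94, -165.5, 20, 0, 0, 0, -94, -165.5, 20, 0, 0, 0]'

```text
clock: 16.05
ee_pos: [0.4676, 0.1961, 0.0318]
tool_rot: [0.342, 0.94, -0.001, -0.001]
contact_force: [0.3, 0.8, -2.2]
grip_width: 0.0613
```

```bash
python3 go.py 468.4 196.3 -12 140
```

```text
shift [-0.5  0.8 43.8] turn [-0.002 -0.001  0.001] at [467.6 196.1  31.8] t 16.05 w 61.3 F [ 0.3  0.8 -2.2]
```

Call:
carry_out --plan '[-0.5, 0.5, 10, 0, 0, 0, -0.5, 0.5, 23, 0, 0, 0, -0.5, 0.5, 33, 0, 0, 0, -0.5, 0.5, 39, 0, 0, 0, -0.5, 0.5, 42, 0, 0, 0, -0.5, 0.5, 43, 0, 0, 0, -0.5, 0.5, 43, 0, 0, 0]'

```text
clock: 16.75
ee_pos: [0.4691, 0.1958, -0.0092]
tool_rot: [0.342, 0.94, 0.0, 0.0]
contact_force: [0.0, -0.6, -2.1]
grip_width: 0.0609
```

Call:
carry_out --plan '[0, 0, 0.5, 0, 0, 0, 0, 0, 1, 0, 0, 0, 0, 0, 1, 0, 0, 0]'

```text
clock: 17.05
ee_pos: [0.4691, 0.1957, -0.0101]
tool_rot: [0.342, 0.94, 0.0, 0.001]
contact_force: [-0.4, 0.1, -2.6]
grip_width: 0.0614
```

Call:
carry_out --plan '[0, 0, 0.7, 0, 0, 0, 0, 0, 1.4, 0, 0, 0, 0, 0, 2, 0, 0, 0, 0, 0, 2, 0, 0, 0]'

```text
clock: 17.45
ee_pos: [0.4689, 0.1956, -0.0124]
tool_rot: [0.342, 0.94, 0.0, 0.0]
contact_force: [-0.1, 0.5, -1.0]
grip_width: 0.0613
```

Call:
carry_out --plan '[0, 0, 0.4, 0, 0, 0, 0, 0, 0.8, 0, 0, 0, 0, 0, 0.8, 0, 0, 0]'

```text
clock: 17.75
ee_pos: [0.469, 0.1956, -0.0125]
tool_rot: [0.342, 0.94, 0.0, 0.001]
contact_force: [-2.0, -0.7, 7.1]
grip_width: 0.0615
```

Call:
carry_out --plan '[0, 0, 0, 0, 0, 0, 0, 0, 0, 0, 0, 0, 0, 0, 0, 0, 0, 0, 0, 0, 0, 0, 0, 0]' --hand 73

```text
clock: 18.15
ee_pos: [0.469, 0.1957, -0.0132]
tool_rot: [0.342, 0.94, 0.0, 0.0]
contact_force: [-0.7, 0.2, 0.4]
grip_width: 0.073
```

Call:
carry_out --plan '[0, 0, -5, 0, 0, 0, 0, 0, -20, 0, 0, 0, 0, 0, -45, 0, 0, 0, 0, 0, -65, 0, 0, 0, 0, 0, -75, 0, 0, 0, 0, 0, -75, 0, 0, 0]'

```text
clock: 18.75
ee_pos: [0.4698, 0.1961, 0.0632]
tool_rot: [0.342, 0.94, 0.001, 0.001]
contact_force: [-0.3, -0.8, 0.2]
grip_width: 0.0728
```

```bash
python3 go.py 634.5 195.5 45 51
```

```text
shift [-126.5  105.3   18.7] turn [ 4.000e-03 -1.000e-03  1.554e+00] at [469.8 196.1  63.2] t 18.75 w 72.8 F [-0.3 -0.8  0.2]
```

```bash
python3 go.py 634.7 195.6 30 95
```

```text
shift [-126.6  105.5   33.7] turn [0.003 0.001 0.786] at [469.8 196.1  63.2] t 18.75 w 72.8 F [-0.3 -0.8  0.2]
```

Call:
carry_out --plan '[-30, 25, 0, 0, 0, 0.14, -65, 54, 0, 0, 0, 0.28, -97, 80, 0, 0, 0, 0.42, -118, 98, 0, 0, 0, 0.56, -126, 104, 0, 0, 0, 0.7, -127, 105, 15, 0, 0, 0.785, -127, 105, 33, 0, 0, 0.785, -127, 105, 33, 0, 0, 0.785]' --hand 82

```text
clock: 19.55
ee_pos: [0.6315, 0.1938, 0.0252]
tool_rot: [0.675, 0.738, -0.002, -0.001]
contact_force: [-0.6, -0.5, -1.3]
grip_width: 0.0821
```

```bash
python3 go.py 634.7 195.6 -33 95
python3 - <<'E'
from m import *
p,d=ctrl.snapshot("scene"); cv2.imwrite("pics/c6.png",cv2.resize(p[150:270,230:390],(800,600),interpolation=cv2.INTER_CUBIC)); measure("scene",d,[("ring",.468,.196,.045,.030,.044)])
p,d=ctrl.snapshot("top"); measure("top",d,[("ring",.468,.196,.045,.030,.044),("stone",.468,.196,.055,.009,.019)])
E
```

```text
shift [ 1.6  3.7 58.1] turn [-0.005  0.001  0.001] at [631.5 193.8  25.2] t 19.55 w 82.1 F [-0.6 -0.5 -1.3]
scene ring 301 z [31.2 36.  38.3] circ [466.2 196.   33. ] rect [466.  196.5  62.2  63.5  45.8] mean [465.5 198.3]
top ring 175 z [34.4 36.6 39. ] circ [469.1 193.8  31.5] rect [469.4 193.1  61.4  61.6  89.4] mean [469.7 193.5]
top stone 355 z [10.  12.1 14.6] circ [469.7 193.5  26.3] rect [470.  193.1  50.7  50.7  89.4] mean [469.8 193.2]
```

View pics/c6.png

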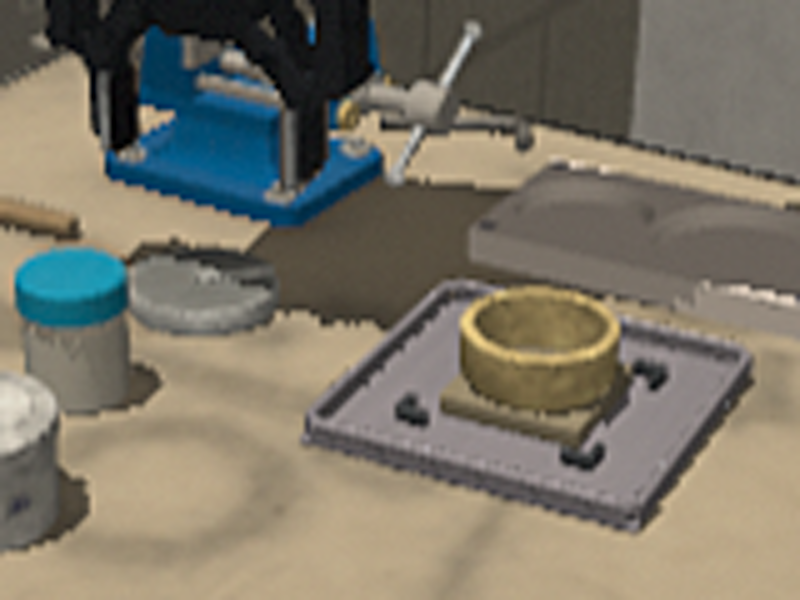

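The ring stands centred on the stone at (540,350), and both cameras put it within 1 mm. Next is the large weight.

Call:
carry_out --plan '[1.6, 3.5, 15, -0.004, 0, 0, 1.6, 3.5, 34, -0.004, 0, 0, 1.6, 3.5, 46, -0.004, 0, 0, 1.6, 3.5, 53, -0.004, 0, 0, 1.6, 3.5, 57, -0.004, 0, 0, 1.6, 3.5, 58, -0.004, 0, 0, 1.6, 3.5, 58, -0.004, 0, 0]'

```text
clock: 20.35
ee_pos: [0.6374, 0.1965, -0.0285]
tool_rot: [0.675, 0.738, 0.002, 0.002]
contact_force: [0.3, -0.1, -0.0]
grip_width: 0.0818
```

```bash
python3 go.py 634.7 195.6 -33 95
```

```text
shift [-0.7 -2.8  4.5] turn [0.005 0.    0.001] at [637.4 196.5 -28.5] t 20.35 w 81.8 F [ 0.3 -0.1 -0. ]
```

Call:
carry_out --plan '[-0.7, -2, 2, 0.004, 0, 0, -0.7, -2, 4, 0.004, 0, 0, -0.7, -2, 4, 0.004, 0, 0]'

```text
clock: 20.65
ee_pos: [0.6351, 0.1955, -0.0331]
tool_rot: [0.675, 0.738, 0.0, 0.0]
contact_force: [-0.0, 0.5, -0.9]
grip_width: 0.0823
```

Call:
carry_out --plan '[0, 0, 0, 0, 0, 0, 0, 0, 0, 0, 0, 0, 0, 0, 0, 0, 0, 0, 0, 0, 0, 0, 0, 0, 0, 0, 0, 0, 0, 0]' --hand 58 --force 60

```text
clock: 21.15
ee_pos: [0.6354, 0.1956, -0.032]
tool_rot: [0.675, 0.738, 0.001, 0.001]
contact_force: [-2.3, -1.3, 7.8]
grip_width: 0.0641
```

Call:
carry_out --plan '[0, 0, -3, 0, 0, 0, 0, 0, -8, 0, 0, 0, 0, 0, -15, 0, 0, 0, 0, 0, -20, 0, 0, 0, 0, 0, -20, 0, 0, 0]'

```text
clock: 21.65
ee_pos: [0.6358, 0.1958, -0.0119]
tool_rot: [0.675, 0.738, 0.001, 0.001]
contact_force: [0.4, -1.3, -3.3]
grip_width: 0.0637
```

```bash
python3 go.py 468.9 195.7 80 95
python3 - <<'E'
from h import *
p,d=ctrl.snapshot("scene"); cv2.imwrite("pics/c7.png",cv2.resize(p[150:250,210:343],(640,480),interpolation=cv2.INTER_CUBIC))
E
```

```text
shift [  14.6 -166.1  -92.3] turn [ 0.002 -0.     0.001] at [635.8 195.8 -11.9] t 21.65 w 63.7 F [ 0.4 -1.3 -3.3]
```

View pics/c7.png

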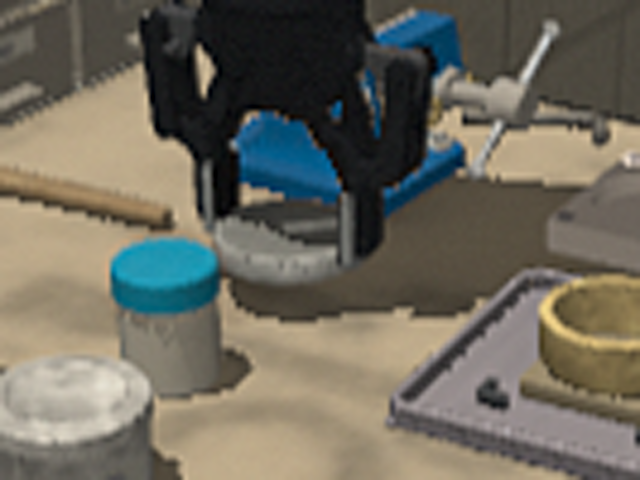

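Call:
carry_out --plan '[0, 0, -10, 0, 0, 0, 0, 0, -28, 0, 0, 0, 0, 0, -45, 0, 0, 0, 2, -15, -55, 0, 0, 0, 5, -45, -58, 0, 0, 0, 8, -80, -58, 0, 0, 0, 11, -115, -58, 0, 0, 0, 14, -145, -58, 0, 0, 0, 15, -160, -58, 0, 0, 0, 15, -166, -58, 0, 0, 0]'

```text
clock: 22.7
ee_pos: [0.4669, 0.1958, 0.0456]
tool_rot: [0.675, 0.738, 0.0, 0.0]
contact_force: [0.7, -0.2, -3.3]
grip_width: 0.0636
```

Call:
carry_out --plan '[0, 0, 0, 0, 0, 0, 0, 0, 0, 0, 0, 0]'

```text
clock: 22.9
ee_pos: [0.4698, 0.1962, 0.0453]
tool_rot: [0.675, 0.738, 0.001, 0.001]
contact_force: [0.7, -0.3, -2.5]
grip_width: 0.0634
```

```bash
python3 go.py 468.9 195.7 6 95
python3 - <<'E'
from h import *
p,d=ctrl.snapshot("scene"); W=cloud("scene",d); c=np.array(ctrl.observe()["ee_pos"])
zt=c[2]+.032+.012
m=(np.hypot(W[...,0]-c[0],W[...,1]-c[1])<.05)&(abs(W[...,2]-zt)<.016)&(abs(W[...,0]-c[0])<.03)
P=W[m]; print(np.percentile(P[:,2],[2,50,98]).round(4),zt)
# near rim: max y vs x
for x in np.arange(-.02,.021,.01):
    s=abs(P[:,0]-c[0]-x)<.003; print(x.round(3),"ymax rel",(P[s][:,1].max()-c[1]).round(4),"expect",np.sqrt(.034**2-x*x).round(4), "ymin",(P[s][:,1].min()-c[1]).round(4))
E
```

```text
shift [-0.4 -1.  39.3] turn [ 0.002 -0.     0.001] at [469.8 196.2  45.3] t 22.9 w 63.4 F [ 0.7 -0.3 -2.5]
[0.0791 0.0892 0.0982] 0.089120137907318
-0.02 ymax rel 0.0308 expect 0.0275 ymin -0.0281
-0.01 ymax rel 0.034 expect 0.0325 ymin -0.0324
0.0 ymax rel 0.0349 expect 0.034 ymin -0.0311
0.01 ymax rel 0.0338 expect 0.0325 ymin -0.0271
0.02 ymax rel 0.0287 expect 0.0275 ymin -0.022
```

Call:
carry_out --plan '[-0.4, -1, 8, 0, 0, 0, -0.4, -1, 18, 0, 0, 0, -0.4, -1, 27, 0, 0, 0, -0.4, -1, 33, 0, 0, 0, -0.4, -1, 36, 0, 0, 0, -0.4, -1, 37.5, 0, 0, 0, -0.4, -1, 37.5, 0, 0, 0, -0.4, -1, 37.5, 0, 0, 0]'

```text
clock: 23.75
ee_pos: [0.4677, 0.1955, 0.0076]
tool_rot: [0.675, 0.738, 0.0, 0.0]
contact_force: [0.4, 0.1, -3.0]
grip_width: 0.0633
```

Call:
carry_out --plan '[0, 0, 0.6, 0, 0, 0, 0, 0, 1.2, 0, 0, 0, 0, 0, 1.2, 0, 0, 0]'

```text
clock: 24.05
ee_pos: [0.4676, 0.1954, 0.0063]
tool_rot: [0.675, 0.738, 0.0, 0.0]
contact_force: [-0.6, 0.6, -3.5]
grip_width: 0.0636
```

Call:
carry_out --plan '[0, -1, 0.5, 0, 0, 0, 0, -1, 1, 0, 0, 0, 0, -1, 1, 0, 0, 0]'

```text
clock: 24.35
ee_pos: [0.4665, 0.1953, 0.0055]
tool_rot: [0.675, 0.738, 0.0, 0.0]
contact_force: [-1.8, 0.8, 2.3]
grip_width: 0.0638
```

Call:
carry_out --plan '[0, 0, 0, 0, 0, 0, 0, 0, 0, 0, 0, 0, 0, 0, 0, 0, 0, 0, 0, 0, 0, 0, 0, 0]' --hand 80

```text
clock: 24.75
ee_pos: [0.4667, 0.1953, 0.0052]
tool_rot: [0.675, 0.738, 0.0, 0.0]
contact_force: [0.4, -0.4, -0.2]
grip_width: 0.0801
```

Call:
carry_out --plan '[0, 0, -5, 0, 0, 0, 0, 0, -20, 0, 0, 0, 0, 0, -45, 0, 0, 0, 0, 0, -60, 0, 0, 0, 0, 0, -60, 0, 0, 0]'

```text
clock: 25.25
ee_pos: [0.4679, 0.1959, 0.0674]
tool_rot: [0.675, 0.738, 0.002, 0.001]
contact_force: [0.3, -0.4, 0.6]
grip_width: 0.0803
```

```bash
python3 go.py 604 382 60 120
```

```text
shift [173.3 151.9   8.2] turn [ 0.005  0.    -0.435] at [467.9 195.9  67.4] t 25.25 w 80.3 F [ 0.3 -0.4  0.6]
```

Call:
carry_out --plan '[35, 30, 0, 0.004, 0, -0.12, 75, 66, 0, 0.004, 0, -0.24, 112, 98, 0, 0.004, 0, -0.36, 145, 127, 0, 0.004, 0, -0.435, 167, 147, 0, 0.004, 0, -0.435, 173, 152, 8, 0.004, 0, -0.435, 173, 152, 30, 0.004, 0, -0.435, 173, 152, 40, 0.004, 0, -0.435, 173, 152, 40, 0.004, 0, -0.435]' --hand 82 --force 40

```text
clock: 26.15
ee_pos: [0.6008, 0.3795, 0.0227]
tool_rot: [0.5, 0.866, -0.003, -0.002]
contact_force: [0.8, 0.0, 1.3]
grip_width: 0.0821
```

```bash
python3 go.py 604.3 382 -13 120
python3 - <<'E'
from m import *
for n in("top","scene"):
    p,d=ctrl.snapshot(n); measure(n,d,[("weight on ring",.468,.196,.045,.044,.058),("dishrim",.462,.198,.12,.007,.018)])
E
```

```text
shift [ 0.4  4.6 35.7] turn [-0.008 -0.    -0.001] at [600.8 379.5  22.7] t 26.15 w 82.1 F [0.8 0.  1.3]
weight on ring none
top dishrim 116 z [11.4 15.3 17.1] circ [471.   86.5  42.1] rect [471.2  83.9  84.2  10.3   3.5] mean [471.2  85.2]
scene weight on ring 504 z [46.8 49.5 50.6] circ [464.4 196.4  35. ] rect [463.6 197.4  66.5  67.4  32.4] mean [461.7 200.2]
scene dishrim 470 z [ 7.7 11.1 12.7] circ [466.1 198.8  95.1] rect [466.9 198.  141.3 143.9   5.1] mean [458.2 219.4]
```

Call:
carry_out --plan '[0, 1.5, 10, 0, 0, 0, 0, 1.5, 22, 0, 0, 0, 0, 1.5, 30, 0, 0, 0, 0, 1.5, 34, 0, 0, 0, 0, 1.5, 34, 0, 0, 0, 0, 1.5, 34, 0, 0, 0]'

```text
clock: 26.85
ee_pos: [0.6039, 0.3818, -0.0087]
tool_rot: [0.5, 0.866, -0.001, -0.001]
contact_force: [-0.2, 0.1, -0.3]
grip_width: 0.082
```

```bash
python3 go.py 604.3 382 -13 120; python3 tip.py 120 .012;python3 - <<'E'
from h import *
p,d=ctrl.snapshot("scene"); cv2.imwrite("pics/c8.png",cv2.resize(p[170:290,150:310],(640,480),interpolation=cv2.INTER_CUBIC))
E
```

```text
shift [-0.   0.4  4.3] turn [-0.003 -0.    -0.   ] at [603.9 381.8  -8.7] t 26.85 w 82.0 F [-0.2  0.1 -0.3]
tcp [ 0.6039  0.3818 -0.0087] tip z [0.0121 0.0122 0.0124 0.0125 0.0132 0.0132] q [0.0204 0.0273 0.0325] lat -0.0272 0.0025 F [-0.2  0.1 -0.3] w 0.08202227365306765
```

View pics/c8.png

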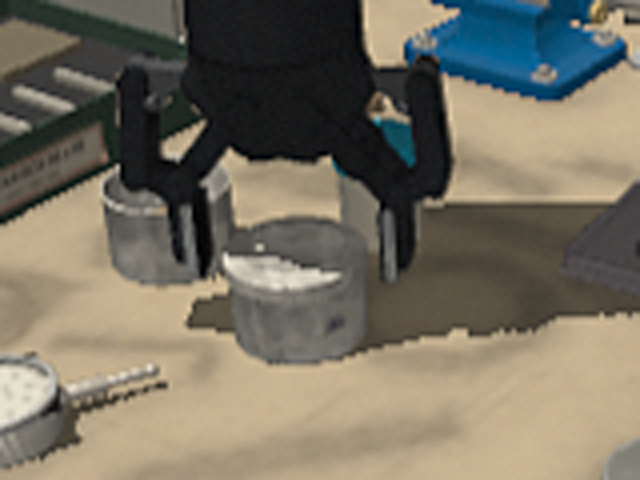

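The fingers straddle the tin at (295,290), clear of the open tin at (165,220). Close and lift.

Call:
carry_out --plan '[0, 0, 2, 0, 0, 0, 0, 0, 4, 0, 0, 0, 0, 0, 4, 0, 0, 0]'

```text
clock: 27.25
ee_pos: [0.6037, 0.3817, -0.013]
tool_rot: [0.5, 0.866, -0.002, -0.001]
contact_force: [0.8, -0.1, -0.3]
grip_width: 0.0817
```

Call:
carry_out --plan '[0, 0, 0, 0, 0, 0, 0, 0, 0, 0, 0, 0, 0, 0, 0, 0, 0, 0, 0, 0, 0, 0, 0, 0, 0, 0, 0, 0, 0, 0]' --hand 56

```text
clock: 27.75
ee_pos: [0.604, 0.3818, -0.0123]
tool_rot: [0.5, 0.866, -0.001, -0.001]
contact_force: [-1.8, -0.7, 5.3]
grip_width: 0.064
```

Call:
carry_out --plan '[0, 0, -5, 0, 0, 0, 0, 0, -15, 0, 0, 0, 0, 0, -30, 0, 0, 0, 0, 0, -50, 0, 0, 0, 0, 0, -70, 0, 0, 0, 0, 0, -85, 0, 0, 0, 0, 0, -90, 0, 0, 0, 0, 0, -90, 0, 0, 0]'

```text
clock: 28.55
ee_pos: [0.6046, 0.3822, 0.0783]
tool_rot: [0.5, 0.866, -0.001, -0.001]
contact_force: [0.6, 0.7, -1.2]
grip_width: 0.0636
```

```bash
python3 go.py 446 40.6 80 120;python3 - <<'E'
from h import *
p,d=ctrl.snapshot("scene"); W=cloud("scene",d); c=np.array(ctrl.observe()["ee_pos"])
m=(np.hypot(W[...,0]-c[0],W[...,1]-c[1])<.04)&(W[...,2]>.055)&(W[...,2]<.17); print(np.histogram((W[m][:,2]*1e3),bins=np.arange(54,170,6)))
E
```

```text
shift [-216.6 -308.1   -1.3] turn [-0.002 -0.    -0.   ] at [604.6 382.2  78.3] t 28.55 w 63.6 F [ 0.6  0.7 -1.2]
(array([  0,   0,   0,   0,   0,   0,  75, 113, 108, 107, 149, 119, 133,
       531,  37,  38,  31,  29,  41]), array([ 54,  60,  66,  72,  78,  84,  90,  96, 102, 108, 114, 120, 126,
       132, 138, 144, 150, 156, 162, 168]))
```

Call:
carry_out --plan '[-8, -12, 0, 0, 0, 0, -28, -40, 0, 0, 0, 0, -54, -77, 0, 0, 0, 0, -80, -114, 0, 0, 0, 0, -106, -151, 0, 0, 0, 0, -132, -188, 0, 0, 0, 0, -158, -225, 0, 0, 0, 0, -184, -262, 0, 0, 0, 0, -204, -290, 0, 0, 0, 0, -213, -303, 0, 0, 0, 0]'

```text
clock: 29.6
ee_pos: [0.4458, 0.0438, 0.0775]
tool_rot: [0.501, 0.865, -0.002, -0.002]
contact_force: [-0.6, 0.2, -0.4]
grip_width: 0.0634
```

Call:
carry_out --plan '[-4, -5, 0, 0, 0, 0, -4, -5, 0, 0, 0, 0, -4, -5, 0, 0, 0, 0]'

```text
clock: 29.9
ee_pos: [0.4466, 0.0408, 0.0781]
tool_rot: [0.5, 0.866, -0.001, -0.001]
contact_force: [0.7, 0.0, 0.4]
grip_width: 0.0636
```

```bash
python3 go.py 446 40.6 -6.3 120
```

```text
shift [ 0.1 -0.4 84.4] turn [-0.003 -0.     0.   ] at [446.6  40.8  78.1] t 29.9 w 63.6 F [0.7 0.  0.4]
```

Call:
carry_out --plan '[0, 0, 12, 0, 0, 0, 0, 0, 30, 0, 0, 0, 0, 0, 48, 0, 0, 0, 0, 0, 62, 0, 0, 0, 0, 0, 72, 0, 0, 0, 0, 0, 79, 0, 0, 0, 0, 0, 82, 0, 0, 0, 0, 0, 82, 0, 0, 0, 0, 0, 82, 0, 0, 0]'

```text
clock: 30.8
ee_pos: [0.4459, 0.04, -0.0034]
tool_rot: [0.5, 0.866, -0.001, -0.001]
contact_force: [0.2, -0.6, -1.2]
grip_width: 0.0632
```

Call:
carry_out --plan '[0, 0, 0.6, 0, 0, 0, 0, 0, 1.2, 0, 0, 0, 0, 0, 1.8, 0, 0, 0, 0, 0, 1.8, 0, 0, 0]'

```text
clock: 31.2
ee_pos: [0.4456, 0.0399, -0.0055]
tool_rot: [0.5, 0.866, -0.001, -0.001]
contact_force: [-0.6, 0.2, -1.0]
grip_width: 0.0637
```

Call:
carry_out --plan '[0, 0, 0.6, 0, 0, 0, 0, 0, 1.2, 0, 0, 0, 0, 0, 1.2, 0, 0, 0]'

```text
clock: 31.5
ee_pos: [0.4456, 0.0399, -0.0064]
tool_rot: [0.5, 0.866, -0.001, -0.001]
contact_force: [-1.6, -1.0, 7.1]
grip_width: 0.0635
```

Call:
carry_out --plan '[0, 0, 0, 0, 0, 0]'

```text
clock: 31.6
ee_pos: [0.4456, 0.0398, -0.0064]
tool_rot: [0.5, 0.866, -0.001, -0.001]
contact_force: [-1.6, 0.2, 7.2]
grip_width: 0.0632
```

Contact with the recess floor at the expected height. Release and retreat.

Call:
carry_out --plan '[0, 0, 0, 0, 0, 0, 0, 0, 0, 0, 0, 0, 0, 0, 0, 0, 0, 0, 0, 0, 0, 0, 0, 0]' --hand 80

```text
clock: 32.0
ee_pos: [0.4455, 0.0399, -0.0069]
tool_rot: [0.5, 0.866, -0.001, -0.001]
contact_force: [-0.3, 0.5, -0.6]
grip_width: 0.0799
```

Call:
carry_out --plan '[0, 0, -5, 0, 0, 0, 0, 0, -20, 0, 0, 0, 0, 0, -45, 0, 0, 0, 0, 0, -75, 0, 0, 0, 0, 0, -90, 0, 0, 0, 0, 0, -90, 0, 0, 0]'

```text
clock: 32.6
ee_pos: [0.4474, 0.0402, 0.0854]
tool_rot: [0.5, 0.866, -0.0, 0.001]
contact_force: [-0.4, -0.2, 0.1]
grip_width: 0.08
```

```bash
python3 go.py 629.7 290.2 80 95
```

```text
shift [125.5 282.9   5.4] turn [0.001 0.001 0.436] at [447.4  40.2  85.4] t 32.6 w 80.0 F [-0.4 -0.2  0.1]
```

```bash
python3 go.py 629.7 290.2 45 150
python3 - <<'E'
from h import *
W=cloud("top",np.load("topd.npy"))
for lo in (.03,.05,.07,.09,.11):
    m=(W[...,2]>lo)&(W[...,0]<.75)&(W[...,0]>.45)&(abs(W[...,1]-.06)<.12); print(lo,m.sum(),W[m].min(0).round(3) if m.any() else "")
E
```

```text
shift [125.5 282.9  40.4] turn [ 0.     0.001 -0.524] at [447.4  40.2  85.4] t 32.6 w 80.0 F [-0.4 -0.2  0.1]
0.03 1382 [0.584 0.029 0.032]
0.05 1224 [0.584 0.029 0.05 ]
0.07 738 [0.585 0.029 0.07 ]
0.09 1 [0.647 0.099 0.09 ]
0.11 0
```

Call:
carry_out --plan '[12, 28, 0, 0, 0, -0.1, 30, 68, 0, 0, 0, -0.2, 48, 108, 0, 0, 0, -0.3, 66, 148, 0, 0, 0, -0.4, 84, 190, 0, 0, 0, -0.5, 102, 230, 0, 0, 0, -0.524, 116, 262, 0, 0, 0, -0.524, 123, 278, 10, 0, 0, -0.524, 125, 282, 25, 0, 0, -0.524, 125, 282, 38, 0, 0, -0.524]' --hand 68

```text
clock: 33.6
ee_pos: [0.6266, 0.289, 0.0417]
tool_rot: [0.259, 0.966, -0.002, -0.002]
contact_force: [0.0, -0.0, 0.1]
grip_width: 0.0676
```

Call:
carry_out --plan '[0, 0, 0, 0, 0, 0, 0, 0, 0, 0, 0, 0, 0, 0, 0, 0, 0, 0]'

```text
clock: 33.9
ee_pos: [0.6276, 0.2885, 0.0452]
tool_rot: [0.259, 0.966, -0.001, -0.001]
contact_force: [-0.8, -0.4, 0.0]
grip_width: 0.068
```

```bash
python3 go.py 629.7 290.2 -1 150
python3 - <<'E'
from m import *
p,d=ctrl.snapshot("scene"); cv2.imwrite("pics/c9.png",cv2.resize(p[140:280,210:410],(800,560),interpolation=cv2.INTER_CUBIC))
for n in("top","scene"):
    p,d=ctrl.snapshot(n); measure(n,d,[("tin",.445,.04,.045,.044,.058),("stack",.468,.196,.045,.044,.058)])
E
```

```text
shift [-1.   2.6 46.2] turn [-0.002 -0.001 -0.001] at [627.6 288.5  45.2] t 33.9 w 68.0 F [-0.8 -0.4  0. ]
tin none
stack none
scene tin 355 z [47.  50.4 51.5] circ [442.5  41.4  33.8] rect [442.6  41.6  62.9  65.6  25.1] mean [441.   46.4]
scene stack 502 z [46.7 49.4 50.5] circ [463.3 197.1  35.7] rect [463.8 195.7  67.4  67.    4. ] mean [461.9 199.9]
```

View pics/c9.png

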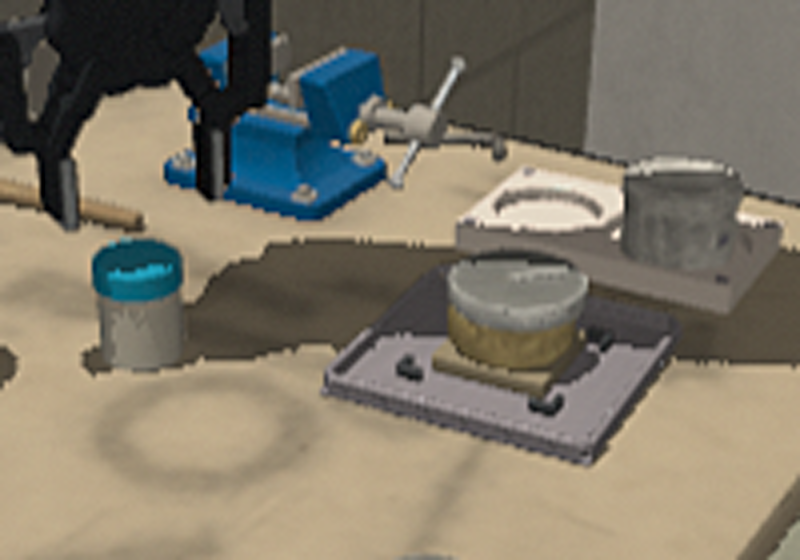

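The stack stands square in the dish at (515,310) and the tin is in the larger recess at (680,215), both at the right heights. Only the jar at (140,300) is left.

Call:
carry_out --plan '[-1, 2, 8, 0, 0, 0, -1, 2, 20, 0, 0, 0, -1, 2, 32, 0, 0, 0, -1, 2, 40, 0, 0, 0, -1, 2, 45, 0, 0, 0, -1, 2, 45, 0, 0, 0, -1, 2, 45, 0, 0, 0]'

```text
clock: 34.75
ee_pos: [0.6293, 0.2904, -0.0007]
tool_rot: [0.259, 0.966, -0.001, -0.001]
contact_force: [-0.1, 0.3, -0.0]
grip_width: 0.0679
```

Call:
carry_out --plan '[0, 0, 0, 0, 0, 0, 0, 0, 0, 0, 0, 0, 0, 0, 0, 0, 0, 0, 0, 0, 0, 0, 0, 0, 0, 0, 0, 0, 0, 0]' --hand 36

```text
clock: 35.25
ee_pos: [0.6297, 0.2905, 0.0001]
tool_rot: [0.259, 0.966, -0.001, -0.001]
contact_force: [-1.1, -0.5, 6.0]
grip_width: 0.0446
```

Call:
carry_out --plan '[0, 0, -5, 0, 0, 0, 0, 0, -15, 0, 0, 0, 0, 0, -30, 0, 0, 0, 0, 0, -50, 0, 0, 0, 0, 0, -70, 0, 0, 0, 0, 0, -82, 0, 0, 0, 0, 0, -85, 0, 0, 0, 0, 0, -85, 0, 0, 0]'

```text
clock: 36.05
ee_pos: [0.6295, 0.2905, 0.0845]
tool_rot: [0.259, 0.966, -0.001, -0.001]
contact_force: [-0.1, 0.2, -0.8]
grip_width: 0.0443
```

```bash
python3 go.py 523.9 45 84 150;python3 - <<'E'
from h import *
p,d=ctrl.snapshot("scene"); W=cloud("scene",d); c=np.array(ctrl.observe()["ee_pos"])
m=(np.hypot(W[...,0]-c[0],W[...,1]-c[1])<.04)&(W[...,2]>.055)&(W[...,2]<.17); print(np.histogram((W[m][:,2]*1e3),bins=np.arange(54,170,6)))
E
```

```text
shift [ -31.2 -265.4    1.1] turn [-0.002 -0.002  0.   ] at [629.5 290.5  84.5] t 36.05 w 44.3 F [-0.1  0.2 -0.8]
(array([  0,   0,   0,   0,   0,  37,  57,  68,  63,  66,  77,  91, 103,
       118, 223,  61,  56,  55,  69]), array([ 54,  60,  66,  72,  78,  84,  90,  96, 102, 108, 114, 120, 126,
       132, 138, 144, 150, 156, 162, 168]))
```

Call:
carry_out --plan '[-2, -14, 0, 0, 0, 0, -5, -42, 0, 0, 0, 0, -9, -78, 0, 0, 0, 0, -13, -114, 0, 0, 0, 0, -18, -150, 0, 0, 0, 0, -22, -186, 0, 0, 0, 0, -26, -222, 0, 0, 0, 0, -29, -248, 0, 0, 0, 0, -31, -261, 0, 0, 0, 0, -31, -265, 0, 0, 0, 0]'

```text
clock: 37.1
ee_pos: [0.5232, 0.0445, 0.0845]
tool_rot: [0.26, 0.966, -0.001, -0.002]
contact_force: [-0.3, -0.3, -0.9]
grip_width: 0.0443
```

Call:
carry_out --plan '[0, 0, 0, 0, 0, 0, 0, 0, 0, 0, 0, 0, 0, 0, 0, 0, 0, 0]'

```text
clock: 37.4
ee_pos: [0.5243, 0.0463, 0.0848]
tool_rot: [0.258, 0.966, -0.001, -0.001]
contact_force: [-0.4, 0.5, -0.7]
grip_width: 0.0442
```

```bash
python3 go.py 523.9 45 6 150
```

```text
shift [-0.5 -1.1 78.8] turn [-0.003 -0.002  0.001] at [524.3  46.3  84.8] t 37.4 w 44.2 F [-0.4  0.5 -0.7]
```

Call:
carry_out --plan '[0, -1, 12, 0, 0, 0, 0, -1, 30, 0, 0, 0, 0, -1, 48, 0, 0, 0, 0, -1, 60, 0, 0, 0, 0, -1, 69, 0, 0, 0, 0, -1, 75, 0, 0, 0, 0, -1, 76.5, 0, 0, 0, 0, -1, 76.5, 0, 0, 0, 0, -1, 76.5, 0, 0, 0]'

```text
clock: 38.3
ee_pos: [0.5235, 0.0445, 0.009]
tool_rot: [0.259, 0.966, -0.001, -0.001]
contact_force: [-0.5, 1.0, -1.4]
grip_width: 0.0447
```

Call:
carry_out --plan '[0, 0, 0.6, 0, 0, 0, 0, 0, 1.2, 0, 0, 0, 0, 0, 1.8, 0, 0, 0, 0, 0, 1.8, 0, 0, 0]'

```text
clock: 38.7
ee_pos: [0.5231, 0.0444, 0.0067]
tool_rot: [0.259, 0.966, -0.001, -0.001]
contact_force: [0.1, -1.0, -1.5]
grip_width: 0.0443
```

Call:
carry_out --plan '[0, 0, 0.6, 0, 0, 0, 0, 0, 1.2, 0, 0, 0, 0, 0, 1.2, 0, 0, 0]'

```text
clock: 39.0
ee_pos: [0.5233, 0.0444, 0.006]
tool_rot: [0.259, 0.966, -0.001, -0.001]
contact_force: [-1.4, -0.7, 6.1]
grip_width: 0.0447
```

Call:
carry_out --plan '[0, 0, 0, 0, 0, 0, 0, 0, 0, 0, 0, 0, 0, 0, 0, 0, 0, 0, 0, 0, 0, 0, 0, 0]' --hand 62

```text
clock: 39.4
ee_pos: [0.5231, 0.0445, 0.0054]
tool_rot: [0.259, 0.966, -0.001, -0.001]
contact_force: [-0.1, 0.8, 0.0]
grip_width: 0.0621
```

Call:
carry_out --plan '[0, 0, -5, 0, 0, 0, 0, 0, -20, 0, 0, 0, 0, 0, -50, 0, 0, 0, 0, 0, -90, 0, 0, 0, 0, 0, -130, 0, 0, 0, 0, 0, -160, 0, 0, 0, 0, 0, -160, 0, 0, 0]'

```text
clock: 40.1
ee_pos: [0.5259, 0.0449, 0.1701]
tool_rot: [0.259, 0.966, 0.0, 0.002]
contact_force: [0.6, 0.2, 0.5]
grip_width: 0.0621
```

```bash
python3 go.py 250 -400 200 120
```

```text
shift [  16.5 -523.2  -30.8] turn [0.003 0.004 0.524] at [525.9  44.9 170.1] t 40.1 w 62.1 F [0.6 0.2 0.5]
```

Clear the view, then do the final check. Yaw rises slightly above q1, well within range.

Call:
carry_out --plan '[1, -25, -5, 0, 0, 0, 3, -70, -15, 0, 0, 0, 4, -115, -25, 0, 0, 0, 6, -160, -30, 0, 0, 0, 7, -205, -30, 0, 0, 0, 8, -250, -30, 0, 0, 0, 10, -295, -30, 0, 0, 0, 11, -335, -30, 0, 0, 0, 12, -365, -30, 0, 0, 0, 12, -380, -30, 0, 0, 0]'

```text
clock: 41.1
ee_pos: [0.3216, -0.2799, 0.196]
tool_rot: [0.26, 0.966, -0.001, -0.002]
contact_force: [-0.1, 0.2, -1.1]
grip_width: 0.062
```

Call:
carry_out --plan '[0, 0, 0, 0, 0, 0, 0, 0, 0, 0, 0, 0, 0, 0, 0, 0, 0, 0]'

```text
clock: 41.4
ee_pos: [0.3235, -0.2777, 0.1963]
tool_rot: [0.258, 0.966, -0.001, -0.002]
contact_force: [-0.2, -0.1, -0.3]
grip_width: 0.0623
```

Run:
```python
from m import *
for n in("top","scene"):
    p,d=ctrl.snapshot(n); cv2.imwrite(f"pics/end_{n}.png",p)
    measure(n,d,[("weight",.468,.196,.045,.044,.058),("tin",.445,.04,.045,.044,.058),("jar",.523,.045,.035,.052,.07),("block",.48,.05,.12,.011,.0205),("dishrim",.462,.198,.12,.007,.0155),("small",.4,.39,.05,.005,.016),("open",.69,.366,.06,.034,.05)])
a=cv2.imread("pics/end_top.png")[130:290,190:390]; b=cv2.imread("pics/end_scene.png")[140:300,200:420]
cv2.imwrite("pics/end.png",np.hstack([cv2.resize(a,(400,320)),cv2.resize(b,(400,320))]))
```

```text
top weight 641 z [46.3 48.8 50.9] circ [467.  193.6  34.1] rect [467.2 193.9  65.2  67.6  89. ] mean [467.3 194.3]
top tin 642 z [47.2 49.4 51.7] circ [445.6  39.8  33.4] rect [445.7  40.   64.8  65.3  24.7] mean [445.6  40.1]
top jar 309 z [58.3 61.4 63.5] circ [524.5  43.8  22.9] rect [524.3  44.1  44.6  43.4  60.9] mean [523.9  44.3]
top block 1214 z [12.9 15.4 17.7] circ [480.   41.4  93.1] rect [480.2  41.6 163.1  95.9   3.5] mean [484.5  42.3]
top dishrim 391 z [ 8.7 10.9 13.4] circ [470.8 195.4  94.8] rect [469.8 195.2 141.6 141.7   5.3] mean [469.  195.9]
top small 378 z [ 6.5  9.1 11.6] circ [400.7 390.1  27.2] rect [4.010e+02 3.906e+02 5.250e+01 5.120e+01 2.000e-01] mean [401. 391.]
top open 55 z [36.4 40.4 43. ] circ [709.2 364.9  30.9] rect [721.9 366.9  27.7  61.8   9. ] mean [725.7 370.1]
scene weight 506 z [46.8 49.4 50.4] circ [463.9 196.3  35.3] rect [463.4 197.3  66.9  68.   34.2] mean [461.8 200. ]
scene tin 352 z [47.3 50.4 51.5] circ [443.2  41.6  34.5] rect [442.6  41.8  62.8  67.3  24.3] mean [440.7  46. ]
scene jar 193 z [54.5 61.7 63. ] circ [521.7  44.4  24.1] rect [522.1  44.8  43.   47.5  28.2] mean [518.3  50.7]
scene block 791 z [12.6 15.9 17.5] circ [477.3  42.4  92.4] rect [477.4  43.3 162.8  98.5   2.9] mean [470.6  61.2]
scene dishrim 468 z [ 7.9 11.2 12.6] circ [466.7 199.6  95.6] rect [467.  197.7 141.4 143.8   5.1] mean [459.2 218.6]
scene small 615 z [ 7.8  9.8 10.8] circ [398.4 393.1  27.8] rect [398.6 392.5  51.3  54.3  29.1] mean [397.3 394.9]
scene open 273 z [35.1 38.5 42.3] circ [701.2 365.3  33.3] rect [701.  364.9  62.   64.9  48.1] mean [700.8 365.3]
```

View pics/end.png

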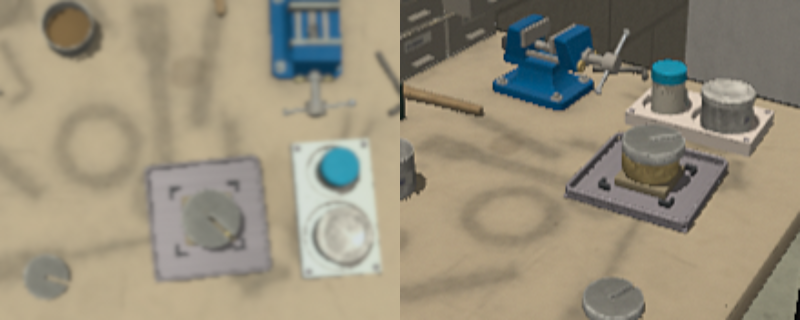

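Everything is in place: the stack is centred in the dish at about (212,220), the tin and jar are in their recesses at (345,232) and (338,168), and the small weight and open tin haven't moved.

```bash
python3 -c "
from workcell import ctrl
print(ctrl.hand_in())"
```

```text
the job is handed in; nothing more can be done
None
```

Both sets are made up and the job is handed in, at about 41 s on the robot's clock. The hand-in gives no verdict, so the results below rest on my own last measurements.

| Thing | Offset from where it should be | Allowed |
|---|---|---|
| Porous stone in the dish | about 2 mm | 12 mm |
| Cutter ring on the stone | about 1 mm | 10 mm |
| Larger weight on the ring | about 2 mm | 10 mm |
| Lidded tin in the larger recess | about 2 mm | 12 mm |
| Sample jar in the smaller recess | about 2 mm | 12 mm |

- **Heights and tilt:** Heights came out within about 2 mm, and everything stood level in the pictures. The stone was last measured before the ring went on, and the ring before the weight.
- **Stock left alone:** The small weight and the open tin measured within 1 mm of where they started.

Some things disagreed or went off plan:
- **Finger length:** The fingertips sat about 39 mm above the reported TCP with the fingers 78 mm open, more than the description implies. I set the heights from the depth images and the contact force instead.
- **Joint limit:** The last joint reached its limit on the first carry of the stone. The arm stopped short of that pose, and I corrected it by choosing another yaw.
- **Cameras:** The two cameras differ by 2–3 mm in absolute position, so I judged each placing by relative positions within one camera.

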